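# Centre a die plate under a press ram by tapping its ends, then send the ram home

### The arm

A 6-joint arm with a two-finger parallel gripper is mounted at the origin on a cart in front of the work surface, level with it; the furniture and walls round the work are solid. World frame = base frame: x ahead of the robot, y to its left, z up, the work surface at z = 0. Lengths are in m, angles in rad, forces in N, time in s.
With the tool pointing down it reaches from about 0.325 to 0.775 m from the base axis. Payload 5.5 kg.
Tool frame: the origin (TCP) lies at the very end of the fingers, on their centre line; the grasp point (between the pads) lies 19 mm behind it; z points along the fingers, y is the line along which they close (so a half turn about z gives the same grasp; the last joint's range is limited). The gripper opens to 85 mm and grips with 20 to 120 N. Pads are 22 mm wide; open, the fingers measure 114 mm over their backs; the gripper's body (76 mm by 85 mm) begins 54 mm behind the grasp point. The pads swing forward as they close: fully open they stand 13 mm farther back than shut.
Start: joints at [1.065, 0.091, 1.231, -0, 1.82, -0.057], TCP at [0.26, 0.541, 0.231] pointing down, gripper open.
Joint ranges: [-2.87, 2.87], [-0.86, 2.18], [0.17, 2.46], [-1.51, 4.65], [0.06, 2.69], [-2.65, 2.65]. Speed limits (rad/s): [2.57, 2.57, 3.01, 3.14, 3.14, 3.14].

### API

Orientations are given as a rotation vector (axis times angle).
In Python, from cell import status, optics, manip gives the robot as it stands.
- The arm moves only by the shell command python3 -m pendant 'ROWS' [FORCE]. ROWS is JSON, a list of rows, each an object with "delta_rot": the turn, a rotation vector about the tool's x, y, z in rad, a list of three; "translation": the shift along the tool's x, y, z in cm, a list of three; "grip": the finger opening in cm, from 0 to 8.54. In form: [{"delta_rot": [wx, wy, wz], "translation": [dx, dy, dz], "grip": grip}, ...]. A call has 1 to 8 rows; each row shifts and turns the commanded pose from where the row before left it, along the tool's axes as they then stand; what a row does not reach is not made up. A row lasts 1/10 s, in which the tool goes at most 50 mm and 8.59 degrees, less where a joint would pass 70% of its speed; a pose out of reach is approached as far as the arm can. A call is refused whole if a number of a shift passes 5 or a number of a turn 0.15, either way. A call with a gripper value outside its range is refused whole. The fingers move at their own pace and stop on an object; FORCE is the grip in N (left out, the last holds). Time passes only in rows, so rows that do not move let the fingers close. It gives the time, the measured TCP pose, the force, the opening and the grip force at its end, in the units of the state.
- status.state(): the state, without advancing time (a new reading comes with each control period).
- optics.capture(name): name is "side" or "top"; returns a dict with "frame" (420x560x3 uint8, blue, green, red), "z_map" (420x560 float32, m along the optical axis (not along the pixel's ray), 0 where there is no reading), "fx", "fy", "cx", "cy" (pixels), "rvec" (rotation vector, rad) and "tvec" (3), from world to camera coordinates, as OpenCV has them. Camera axes: x right, y down, z forward; pixel columns grow to the right and rows downward; lengths in m; the calibration is good to about 2 mm. A picture is of the moment at which its call begins.
- manip.close_job(): hands the job in; it is judged then, once.
The state is a dict: "t": time; "joint_pos": joint angles; "dq": joint speeds; "effort": joint torques, N m; "position": TCP position; "eef_rot": TCP orientation; "ft_force": force on the tool from outside, world axes, zero at the start; "wrist_torque": the same for the moment, N m; "finger_gap": finger opening in m; "grasp_force": force on a finger pad.
Only numpy, scipy, OpenCV 4.12 (cv2) and the standard library are available. Lean on these libraries where they do the work, as an engineer would, in place of code of your own. Each camera call takes 0.05 s, during which the arm holds its last target. There are 200 camera calls.

### The job

Tap the die plate gently on its left and right ends, as needed, along the slideway of the little bench press until its hole is centred under the ram. Then push the ram knob gently all the way down so that the ram passes into the hole, and leave it there; never force the ram onto the plate, and leave the jars and the matchbox alone.

Things in the scene. Friction and masses are not known exactly. Their poses are not given: they have to be found in the camera images.
- press: Small grey bench press, fixed. Origin: underside of its base under the middle of the slideway; z up, slideway along its y, column at its back (+x). Base x -62 to 95, y -95 to 95, 10 mm thick. The ram stands at x = 0 and somewhere from y = -14 to +14 mm: its head is clamped fast wherever the last user left it. That y differs each time and is NOT measured: feel both sides of the knob, or look.
- slideway (a point): Middle of the slideway, on top of the base (bench + 10 mm), axes as the press. Two fixed steel guide rails lie along y at x = -51 and +51 mm (10 wide, 8 high, y -38 to +38) and guide the die plate between them.
- column_top (a point): Top centre of the press's column (25 x 90 mm, top at z 62), 82.5 mm behind the slideway's middle. From it a head arm 32 mm wide (z 46 to 60) reaches forward over the slideway to x = -29 mm and carries the ram. Its sideways position is that of the ram, not of this point.
- ram (a joint): Upright steel ram, 16 mm diameter, nose edge bevelled 0.5 mm, with a flat round knob on top (30 mm diameter, 10 thick). 0 = up, as it starts: nose at z 35 mm, knob z 76 to 86. Grows (m) as pushed down; 0.016 = home: knob down on the head, its top at z 70, nose 13 mm into the hole. Takes about 3 N and stays where left. Off the hole it stops at 0.003.
- die: Loose flat steel plate, about 0.5 kg, 90 mm (its x, across the slideway; too wide to grip) by 120 mm (its y, along it) by 22 mm high. Lies on the base (top at z 32) between the rails with 1 mm play each side and slides along the press's y with 2 to 6 N of friction. Starts anywhere up to 32 mm from the press's middle. Origin: centre of underside.
- die_hole (a point): Centre of the plate's top, mouth of its one upright through hole, 19.5 mm diameter. The ram enters only if this lies within about 1.7 mm of the ram's axis; then the plate's ends stand 60 mm either side of the axis, 8 mm or more beyond the rails' ends.
- jar_borax: Bystander: small jar with a dark lid, 44 mm in diameter, 64 mm high, standing in front of the press. Origin: centre of its underside.
- jar_beads: Bystander: small jar with a pale lid, 38 mm in diameter, 47 mm high, standing in front of the press. Origin: centre of its underside.
- matchbox: Bystander: matchbox 36 x 55 x 15 mm lying in front of the press. Origin: centre of its underside.
Mind the look-alikes: they are no part of the job. There is more than one size of the die; the job needs the larger.

How it is judged:
At the end, for the whole second after the job is handed in: The ram is home (within 1.5 mm of its full 16 mm stroke) through the hole of the die plate, which lies flat and still in the slideway under the ram (its centre within 18 mm of the press's middle, where only a centred hole lets the ram down) (value of joint ram above 0.0145 m and y of die in the frame of press between -0.018 and 0.018 m and angle between die's own z axis and vertical below 0.03 rad and linear speed of die below 0.01 m/s); the robot touches nothing.
It fails at once if the die plate is tapped or pushed by the robot with more than 25 N (contact force between the fingers and die above 25 N).
It fails at once if the ram is forced onto the die plate with more than 25 N (contact force between ram and die above 25 N).
It fails at once if the borax jar is displaced by more than 15 mm (distance of jar_borax from where it was at the start of the episode above 0.015 m).
It fails at once if the bead jar is displaced by more than 15 mm (distance of jar_beads from where it was at the start of the episode above 0.015 m).
It fails at once if the matchbox is displaced by more than 15 mm (distance of matchbox from where it was at the start of the episode above 0.015 m).
It also fails if it takes over 61 s, if anything falls off the work surface, if the arm or the gripper's body presses on something with over 40 N, if the wrist force passes 120 N, or if a joint passes its speed limit or range.

## Working session

There is one attempt and no reset: what is moved stays moved. The work goes in short steps, Python scripts to look and compute and a shell command to move; the robot and the scene stay as the last step left them, time stands still between calls to the robot, and variables do not carry over. Pictures are saved under pics/ and viewed, at most 10 in all, crops included, and the job is handed in when it is done.

```bash
ls; mkdir -p pics
python3 - <<'E'
from cell import status, optics
import cv2,numpy as np
s=status.state();print({k:np.round(v,3).tolist() for k,v in s.items()})
for n in("side","top"):
    c=optics.capture(n);cv2.imwrite(f"pics/{n}0.png",c["frame"]);np.savez(f"{n}0.npz",**c)
    R=cv2.Rodrigues(c["rvec"])[0];print(n,c["fx"],c["cx"],c["cy"],(-R.T@np.ravel(c["tvec"])).round(3),R.round(2).tolist())
E
```

```text
pics
{'t': 0.0, 'joint_pos': [1.065, 0.092, 1.232, -0.0, 1.82, -0.057], 'dq': [0.0, 0.002, -0.001, -0.0, 0.003, -0.0], 'effort': [0.001, -45.873, -41.803, -0.0, 0.011, 0.0], 'position': [0.26, 0.54, 0.23], 'eef_rot': [-0.699, -3.062, 0.003], 'ft_force': [0.131, -0.003, 0.142], 'wrist_torque': [-0.003, -0.002, -0.002], 'grasp_force': 0.0, 'finger_gap': 0.085}
side 479.07925404275966 275.74590243733417 210.95594541963965 [0.368 0.609 0.816] [[-0.99, -0.16, -0.02], [-0.1, 0.67, -0.74], [0.13, -0.72, -0.68]]
top 480.91314446196435 273.7226840438895 212.6668803018027 [ 0.349 -0.161  1.138] [[0.02, -1.0, 0.02], [-0.99, -0.02, -0.17], [0.17, -0.01, -0.99]]
```

View pics/side0.png

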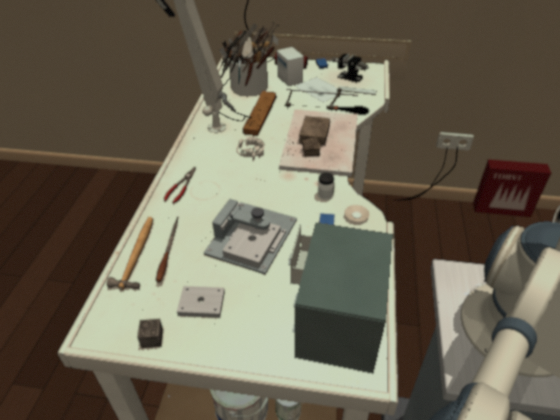

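View pics/top0.png

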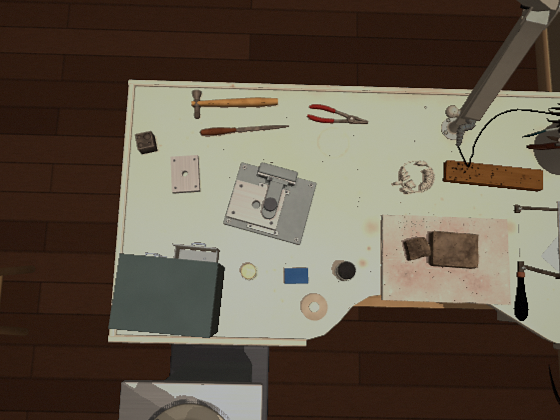

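Run:
```python
import cv2,numpy as np
t=cv2.imread("pics/top0.png")[145:285,150:360];s=cv2.imread("pics/side0.png")[180:320,150:310]
cv2.imwrite("pics/topc.png",cv2.resize(t,None,fx=3.8,fy=3.8,interpolation=2))
cv2.imwrite("pics/sidec.png",cv2.resize(s,None,fx=4.2,fy=4.2,interpolation=2))
```

```text
(no output)
```

View pics/topc.png

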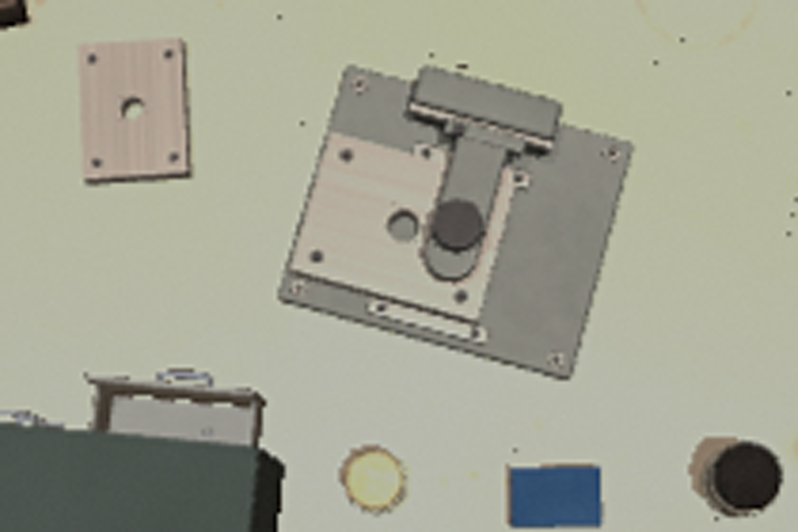

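View pics/sidec.png

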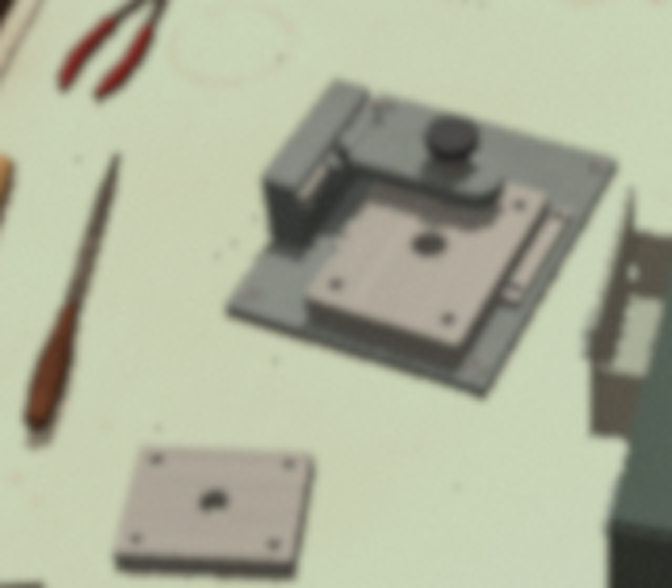

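The tops agree: candidates are the loose plate (top 185,173) and the plate in the press (top ~250,205; hole 256,204). The one in the press is larger and lies between the rails, so it is the job. Its hole is displaced towards the left (+y) of the ram knob (270,204).

```bash
cat > h.py <<'E'
import cv2,numpy as np
def ray(c,uv,z):
    R=cv2.Rodrigues(c["rvec"])[0];t=np.ravel(c["tvec"]);C=-R.T@t
    d=R.T@np.array([(uv[0]-c["cx"])/c["fx"],(uv[1]-c["cy"])/c["fy"],1]);return C+d*(z-C[2])/d[2]
def blob(img,box,thr,below=True):
    x0,y0,x1,y1=box;g=cv2.resize(cv2.cvtColor(img[y0:y1,x0:x1],6),None,fx=8,fy=8,interpolation=2)
    m=((g<thr)if below else(g>thr)).astype(np.uint8)
    n,l,s,ce=cv2.connectedComponentsWithStats(m)
    return [((ce[i]+.5)/8-.5+[x0,y0],s[i,4]/64,s[i,2:4]/8) for i in range(1,n) if s[i,4]>64*15]
E
python3 - <<'E'
from h import *
T=dict(np.load("top0.npz"));S=dict(np.load("side0.npz"))
g=lambda p:((np.array(p)+.5)/3.8-.5+[150,145])
P=[ray(T,g(p),.010) for p in [(348,66),(633,146),(571,379),(280,299)]]
print(np.round(P,4))
ex=(P[0]+P[1]-P[2]-P[3])/2;ey=(P[0]+P[3]-P[1]-P[2])/2
print(np.linalg.norm(ex),np.linalg.norm(ey))
ax=np.arctan2(ex[1],ex[0]);ay=np.arctan2(-ey[0],ey[1]);a=(ax+ay)/2;print("yaw",ax,ay)
X=np.array([np.cos(a),np.sin(a)]);Y=np.array([-X[1],X[0]])
O=np.mean(P,0)[:2]-X*.0165;print("O",O)
loc=lambda p:np.round([(p[:2]-O)@X*1e3,(p[:2]-O)@Y*1e3],1)
for thr in(60,75):
  for b in blob(T["frame"],(255,190,285,220),thr): print("knob top",b,loc(ray(T,b[0],.086)))
for thr in(110,125,140):
  for b in blob(T["frame"],(250,196,262,212),thr): print("hole",b,loc(ray(T,b[0],.032)))
print("hole hand",loc(ray(T,g((403,225)),.032)),"knob hand",loc(ray(T,g((457,224)),.086)))
gs=lambda p:((np.array(p)+.5)/4.2-.5+[150,180])
print("side: knob",loc(ray(S,gs((452,135)),.086)),"hole",loc(ray(S,gs((429,243)),.032)))
for n,p in dict(a=(304,.0),).items():pass
for p in [(373,479),(554,495),(747,476)]: print("bystander",ray(T,g(p),.03))
for p in [(335,133),(288,271),(478,320),(285,455)]: print("plate/rail corner",loc(ray(T,g(p),.032)))
print("drawer",ray(T,g((270,390)),.05), loc(ray(T,g((270,390)),.05)))
# heights of cabinet
z=T["z_map"];print("cab depth",z[295,165],z[203,270])
E
```

```text
[[ 0.6643 -0.095   0.01  ]
 [ 0.6168 -0.2772  0.01  ]
 [ 0.4677 -0.2397  0.01  ]
 [ 0.5134 -0.0577  0.01  ]]
0.1546396105796729 0.1879679752167825
yaw -0.2441759017865536 -0.2505402793458698
O [ 0.54956212 -0.16335799]
knob top (array([269.42128538, 208.28478774]), np.float64(26.5), array([14.125,  6.5  ])) [-10.2  -4.8]
hole (array([255.83173852, 202.13169823]), np.float64(19.390625), array([7.75, 6.25])) [ 4.9 31.8]
hole (array([255.74848103, 202.39600622]), np.float64(26.359375), array([8.25 , 6.875])) [ 4.2 31.9]
hole (array([255.72299426, 203.67818888]), np.float64(55.796875), array([9.   , 8.625])) [ 1.3 31.1]
hole hand [ 0.9 31.1] knob hand [ 0.4 -3. ]
side: knob [ 0.2 -1.5] hole [ 2.1 29.7]
bystander [ 0.40233738 -0.11973793  0.03      ]
bystander [ 0.39523826 -0.22895091  0.03      ]
bystander [ 0.40927624 -0.3455516   0.03      ]
plate/rail corner [45.4 87.5]
plate/rail corner [-45.6  91. ]
plate/rail corner [-43.6 -29.1]
plate/rail corner [-153.8   61.1]
drawer [ 0.45264044 -0.05756164  0.05      ] [-119.9   78.8]
cab depth 0.9516261 1.0718607
```

```bash
python3 -m pendant '[{"delta_rot":[0,0,-0.1],"translation":[0,0,0],"grip":0},{"delta_rot":[0,0,-0.1],"translation":[0,0,0],"grip":0},{"delta_rot":[0,0,0],"translation":[-2.83,-3.52,0],"grip":0},{"delta_rot":[0,0,0],"translation":[-2.83,-3.52,0],"grip":0},{"delta_rot":[0,0,0],"translation":[-2.83,-3.52,0],"grip":0},{"delta_rot":[0,0,0],"translation":[-2.83,-3.52,0],"grip":0},{"delta_rot":[0,0,0],"translation":[-2.83,-3.52,0],"grip":0},{"delta_rot":[0,0,0],"translation":[-2.83,-3.52,0],"grip":0}]' 20
```

```text
t: 0.9
position: [0.3731, 0.2923, 0.2308]
eef_rot: [-0.389, -3.117, 0.001]
ft_force: [0.9, -0.6, 0.2]
finger_gap: 0.0001
grasp_force: 0.0
```

```bash
python3 -m pendant '[{"delta_rot":[0,0,0],"translation":[-2.83,-3.52,0],"grip":0},{"delta_rot":[0,0,0],"translation":[-2.83,-3.52,0],"grip":0},{"delta_rot":[0,0,0],"translation":[-2.83,-3.52,0],"grip":0},{"delta_rot":[0,0,0],"translation":[-2.83,-3.52,0],"grip":0},{"delta_rot":[0,0,0],"translation":[-2.83,-3.52,0],"grip":0},{"delta_rot":[0,0,0],"translation":[-2.83,-3.52,0],"grip":0},{"delta_rot":[0,0,0],"translation":[-2.83,-3.52,0],"grip":0},{"delta_rot":[0,0,0],"translation":[-2.83,-3.52,0],"grip":0}]'
cat > p.py <<'E'
from cell import status
import numpy as np
from scipy.spatial.transform import Rotation as Q
s=status.state();a=-.247;X=np.array([np.cos(a),np.sin(a)]);Y=np.array([-X[1],X[0]]);d=np.array(s["position"][:2])-[.54956,-.16336]
f=np.array(s["ft_force"])
R=Q.from_rotvec(s["eef_rot"]).as_matrix()
print("press mm %.2f %.2f z %.2f"%(d@X*1e3,d@Y*1e3,s["position"][2]*1e3),"F XYz",np.round([f[:2]@X,f[:2]@Y,f[2]],1),"yaw err",round(np.arctan2(-R[0,1],R[1,1])-a,4),"tilt",R[:2,2].round(4),"t",s["t"])
E
python3 p.py
```

```text
t: 1.7
position: [0.5233, -0.0365, 0.2309]
eef_rot: [-0.39, -3.117, -0.0]
ft_force: [0.2, 0.4, 0.4]
finger_gap: 0.0002
grasp_force: 0.0
press mm -56.49 116.63 z 230.89 F XYz [0.1 0.4 0.4] yaw err -0.002 tilt [-0.0004  0.0002] t 1.7
```

```bash
python3 -m pendant '[{"delta_rot":[0,0,0],"translation":[-2.8,-3.4,0],"grip":0},{"delta_rot":[0,0,0],"translation":[-2.8,-3.4,0],"grip":0},{"delta_rot":[0,0,0],"translation":[0,0,4],"grip":0},{"delta_rot":[0,0,0],"translation":[0,0,4],"grip":0},{"delta_rot":[0,0,0],"translation":[0,0,4],"grip":0},{"delta_rot":[0,0,0],"translation":[0,0,3],"grip":0},{"delta_rot":[0,0,0],"translation":[0,0,1],"grip":0},{"delta_rot":[0,0,0],"translation":[0,0,0],"grip":0}]'; python3 p.py
```

```text
t: 2.5
position: [0.5594, -0.114, 0.0694]
eef_rot: [-0.389, -3.113, -0.001]
ft_force: [-0.1, 0.6, 1.2]
finger_gap: -0.0003
grasp_force: 0.0
press mm -2.52 50.27 z 69.38 F XYz [-0.2  0.6  1.2] yaw err -0.0018 tilt [-0.0038  0.001 ] t 2.5
```

Run:
```python
from h import *
from cell import optics
S=optics.capture("side");T=optics.capture("top")
a=cv2.resize(S["frame"][150:290,190:330],None,fx=2.8,fy=2.8,interpolation=2)
b=cv2.resize(T["frame"][140:280,200:340],None,fx=2.8,fy=2.8,interpolation=2)
cv2.imwrite("pics/c1.png",np.hstack([a,b]))
```

```text
(no output)
```

View pics/c1.png

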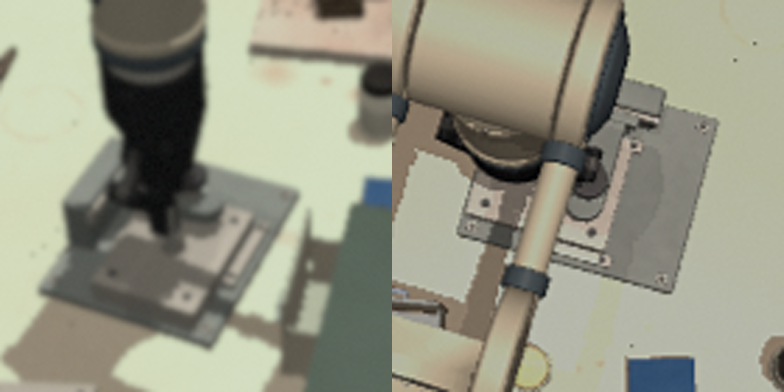

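The finger (side crop 165,220) stands left of the knob, above the plate, with the knob clear. I'll creep in to feel the knob's left side.

```bash
python3 -m pendant '[{"delta_rot":[0,0,0],"translation":[-0.25,-0.4,0],"grip":0},{"delta_rot":[0,0,0],"translation":[0,-0.4,0],"grip":0},{"delta_rot":[0,0,0],"translation":[0,-0.3,0],"grip":0},{"delta_rot":[0,0,0],"translation":[0,-0.2,0],"grip":0},{"delta_rot":[0,0,0],"translation":[0,-0.1,0],"grip":0},{"delta_rot":[0,0,0],"translation":[0,-0.1,0],"grip":0},{"delta_rot":[0,0,0],"translation":[0,0,0],"grip":0}]'; python3 p.py;python3 -m pendant '[{"delta_rot":[0,0,0],"translation":[0,-0.1,0],"grip":0},{"delta_rot":[0,0,0],"translation":[0,-0.1,0],"grip":0},{"delta_rot":[0,0,0],"translation":[0,-0.1,0],"grip":0},{"delta_rot":[0,0,0],"translation":[0,0,0],"grip":0}]'; python3 p.py
```

```text
t: 3.3
position: [0.5592, -0.1295, 0.0712]
eef_rot: [-0.39, -3.117, -0.0]
ft_force: [0.8, -0.0, 0.1]
finger_gap: 0.0002
grasp_force: 0.0
press mm 1.04 35.17 z 71.20 F XYz [0.8 0.2 0.1] yaw err -0.0019 tilt [-0.0002  0.    ] t 3.3
t: 3.7
position: [0.5585, -0.1325, 0.0713]
eef_rot: [-0.39, -3.117, 0.0]
ft_force: [-0.2, 0.5, 0.2]
finger_gap: 0.0001
grasp_force: 0.0
press mm 1.09 32.15 z 71.28 F XYz [-0.3  0.5  0.2] yaw err -0.0019 tilt [-0.     -0.0001] t 3.7
```

```bash
for i in 1 2 3; do python3 -m pendant '[{"delta_rot":[0,0,0],"translation":[0,-0.1,0],"grip":0},{"delta_rot":[0,0,0],"translation":[0,-0.1,0],"grip":0}]'>/dev/null; python3 p.py; done
```

```text
press mm 1.10 30.21 z 71.29 F XYz [ 0.3 -0.5  0.7] yaw err -0.0018 tilt [ 0. -0.] t 3.9
press mm 1.09 28.15 z 71.26 F XYz [ 0.   0.5 -1. ] yaw err -0.0018 tilt [-0. -0.] t 4.1
press mm 1.10 26.17 z 71.26 F XYz [ 0.8 -0.2 -0.7] yaw err -0.0018 tilt [0. 0.] t 4.3
```

```bash
python3 -m pendant '[{"delta_rot":[0,0,0],"translation":[0,-0.1,0],"grip":0}]'>/dev/null; python3 p.py; python3 -m pendant '[{"delta_rot":[0,0,0],"translation":[0,-0.1,0],"grip":0}]'>/dev/null; python3 p.py; python3 -m pendant '[{"delta_rot":[0,0,0],"translation":[0,-0.1,0],"grip":0}]'>/dev/null; python3 p.py
```

```text
press mm 1.06 25.15 z 71.25 F XYz [0.4 0.2 0.3] yaw err -0.0018 tilt [-0.0001 -0.    ] t 4.4
press mm 1.08 24.52 z 71.30 F XYz [0.4 2.8 0.7] yaw err -0.0017 tilt [0.0002 0.0007] t 4.5
press mm 1.09 24.31 z 71.31 F XYz [1.5 7.1 0.5] yaw err -0.0012 tilt [0.0006 0.0021] t 4.6
```

```bash
python3 -m pendant '[{"delta_rot":[0,0,0],"translation":[0,2.2,0],"grip":0},{"delta_rot":[0,0,0],"translation":[0,3.5,0],"grip":0},{"delta_rot":[0,0,0],"translation":[0.1,3.5,0],"grip":0},{"delta_rot":[0,0,0],"translation":[0,0.2,1],"grip":0},{"delta_rot":[0,0,0],"translation":[0,0,2],"grip":0},{"delta_rot":[0,0,0],"translation":[0,0,1.8],"grip":0},{"delta_rot":[0,0,0],"translation":[0,0,0.8],"grip":0},{"delta_rot":[0,0,0],"translation":[0,0,0],"grip":0}]'; python3 p.py;python3 -m pendant '[{"delta_rot":[0,0,0],"translation":[0,-0.2,0],"grip":0},{"delta_rot":[0,0,0],"translation":[0,-0.2,0],"grip":0},{"delta_rot":[0,0,0],"translation":[0,-0.2,0],"grip":0}]'>/dev/null; python3 p.py
```

```text
t: 5.4
position: [0.5773, -0.0501, 0.0135]
eef_rot: [-0.39, -3.114, 0.001]
ft_force: [-0.4, -0.4, 0.3]
finger_gap: 0.0001
grasp_force: 0.0
press mm -0.80 116.56 z 13.47 F XYz [-0.3 -0.5  0.3] yaw err -0.0022 tilt [-0.0033  0.0001] t 5.4
press mm 0.97 110.94 z 16.50 F XYz [ 0.6 -0.1 -0.2] yaw err -0.002 tilt [ 0.0019 -0.0004] t 5.7
```

```bash
for i in 1 2 3 4 5; do python3 -m pendant '[{"delta_rot":[0,0,0],"translation":[0,-0.1,0],"grip":0},{"delta_rot":[0,0,0],"translation":[0,-0.1,0],"grip":0}]'>/dev/null; python3 p.py; done
```

```text
press mm 0.45 109.10 z 15.70 F XYz [ 0.5 -0.4 -0.8] yaw err -0.0019 tilt [ 0.0006 -0.0001] t 5.9
press mm 0.25 107.21 z 15.33 F XYz [-1.  -0.1 -0. ] yaw err -0.0017 tilt [ 0.0001 -0.    ] t 6.1
press mm 0.20 105.19 z 15.24 F XYz [-0.5  0.3  0.2] yaw err -0.0017 tilt [-0.0001 -0.    ] t 6.3
press mm 0.21 103.98 z 15.27 F XYz [ 0.3  5.  -0.2] yaw err -0.0015 tilt [0.0004 0.0015] t 6.5
press mm 0.20 101.66 z 15.28 F XYz [-0.   4.2 -0.1] yaw err -0.0015 tilt [0.0002 0.0007] t 6.7
```

```bash
for i in 1 2; do python3 -m pendant '[{"delta_rot":[0,0,0],"translation":[0,-0.15,0],"grip":0},{"delta_rot":[0,0,0],"translation":[0,-0.15,0],"grip":0},{"delta_rot":[0,0,0],"translation":[0,-0.15,0],"grip":0},{"delta_rot":[0,0,0],"translation":[0,-0.15,0],"grip":0},{"delta_rot":[0,0,0],"translation":[0,-0.15,0],"grip":0},{"delta_rot":[0,0,0],"translation":[0,-0.15,0],"grip":0},{"delta_rot":[0,0,0],"translation":[0,-0.15,0],"grip":0},{"delta_rot":[0,0,0],"translation":[0,-0.15,0],"grip":0}]'>/dev/null; python3 p.py; done; python3 -m pendant '[{"delta_rot":[0,0,0],"translation":[0,-0.1,0],"grip":0},{"delta_rot":[0,0,0],"translation":[0,-0.1,0],"grip":0},{"delta_rot":[0,0,0],"translation":[0,-0.1,0],"grip":0},{"delta_rot":[0,0,0],"translation":[0,-0.1,0],"grip":0}]'>/dev/null; python3 p.py
```

```text
press mm 0.22 89.08 z 15.29 F XYz [-0.2  3.5 -0.4] yaw err -0.0019 tilt [ 0.0001 -0.0001] t 7.5
press mm 0.15 77.12 z 15.24 F XYz [-0.1  2.6 -1.4] yaw err -0.0018 tilt [-0.0001 -0.    ] t 8.3
press mm 0.15 73.17 z 15.25 F XYz [-0.1  3.  -0.2] yaw err -0.0018 tilt [-0.0001 -0.    ] t 8.7
```

```bash
python3 -m pendant '[{"delta_rot":[0,0,0],"translation":[0,-0.1,0],"grip":0},{"delta_rot":[0,0,0],"translation":[0,-0.1,0],"grip":0},{"delta_rot":[0,0,0],"translation":[0,-0.1,0],"grip":0},{"delta_rot":[0,0,0],"translation":[0,-0.04,0],"grip":0},{"delta_rot":[0,0,0],"translation":[0,-0.02,0],"grip":0}]'>/dev/null; python3 p.py
```

```text
press mm 0.16 69.60 z 15.26 F XYz [ 0.7  3.7 -0.1] yaw err -0.0018 tilt [-0. -0.] t 9.2
```

```bash
python3 -m pendant '[{"delta_rot":[0,0,0],"translation":[0,0.2,0],"grip":0},{"delta_rot":[0,0,0],"translation":[0,0.8,0],"grip":0},{"delta_rot":[0,0,0],"translation":[0,0,-3],"grip":0},{"delta_rot":[0,0,0],"translation":[0,0,-4],"grip":0},{"delta_rot":[0,0,0],"translation":[0,0,-3],"grip":0},{"delta_rot":[0,0,0],"translation":[0,-2,0],"grip":0},{"delta_rot":[0,0,0],"translation":[0,0,0],"grip":0}]'>/dev/null; python3 p.py; python3 -m pendant '[{"delta_rot":[0,0,0],"translation":[0,-3,0],"grip":0},{"delta_rot":[0,0,0],"translation":[0,-3,0],"grip":0},{"delta_rot":[0,0,0],"translation":[0,-0.26,0],"grip":0},{"delta_rot":[0,0,0],"translation":[0,0,0.5],"grip":0},{"delta_rot":[0,0,0],"translation":[0,0,0.5],"grip":0},{"delta_rot":[0,0,0],"translation":[0,0,0.5],"grip":0},{"delta_rot":[0,0,0],"translation":[0,0,0.5],"grip":0},{"delta_rot":[0,0,0],"translation":[0,0,0],"grip":0}]'>/dev/null; python3 p.py
```

```text
press mm 1.01 58.34 z 117.15 F XYz [-0.1  0.  -0.6] yaw err -0.0033 tilt [ 0.0028 -0.0023] t 9.9
press mm -0.56 -2.25 z 93.87 F XYz [ 0.8  0.1 -1.3] yaw err -0.001 tilt [-0.0019  0.0008] t 10.7
```

```bash
for i in 1 2 3 4; do python3 -m pendant '[{"delta_rot":[0,0,0],"translation":[0,0,0.1],"grip":0},{"delta_rot":[0,0,0],"translation":[0,0,0.1],"grip":0}]'>/dev/null; python3 p.py; done
```

```text
press mm 0.20 -2.79 z 93.52 F XYz [-0.8 -0.3  0.5] yaw err -0.0016 tilt [ 0.0005 -0.0002] t 10.9
press mm 0.14 -2.98 z 91.44 F XYz [-0.3  0.6  0.2] yaw err -0.0019 tilt [ 0.0004 -0.0001] t 11.1
press mm 0.04 -2.99 z 89.23 F XYz [ 0.2 -0.6 -0.1] yaw err -0.0019 tilt [0. 0.] t 11.3
press mm 0.04 -2.96 z 87.19 F XYz [-0.1  0.2  0.4] yaw err -0.0018 tilt [ 0. -0.] t 11.5
```

Knob top is at about 86; nose would touch the plate near z 83. Small steps through there.

```bash
for i in 1 2 3 4 5 6; do python3 -m pendant '[{"delta_rot":[0,0,0],"translation":[0,0,0.05],"grip":0},{"delta_rot":[0,0,0],"translation":[0,0,0.05],"grip":0}]'>/dev/null; python3 p.py; done
```

```text
press mm 0.02 -2.92 z 86.22 F XYz [0.8 0.2 0.4] yaw err -0.0018 tilt [-0.0001  0.0001] t 11.7
press mm 0.07 -2.95 z 85.69 F XYz [-0.6  0.2  2.1] yaw err -0.0019 tilt [ 0.0003 -0.0001] t 11.9
press mm 0.08 -2.94 z 84.51 F XYz [-2.1  0.2  1.6] yaw err -0.0018 tilt [ 0.0002 -0.0001] t 12.1
press mm 0.09 -2.95 z 83.35 F XYz [-1.6 -1.2  2.5] yaw err -0.0018 tilt [ 0.0002 -0.0001] t 12.3
press mm 0.04 -2.97 z 82.24 F XYz [-1.2  0.3  2.9] yaw err -0.0018 tilt [ 0.     -0.0001] t 12.5
press mm 0.08 -2.92 z 81.23 F XYz [-0.6  0.6  1.7] yaw err -0.0017 tilt [ 0.0001 -0.    ] t 12.7
```

Force stays at about 3 N past the plate's top, so the ram is in the hole. On down to home.

```bash
for i in 1 2 3 4 5; do python3 -m pendant '[{"delta_rot":[0,0,0],"translation":[0,0,0.1],"grip":0},{"delta_rot":[0,0,0],"translation":[0,0,0.1],"grip":0}]'>/dev/null; python3 p.py; done
```

```text
press mm 0.05 -2.94 z 79.21 F XYz [-0.7  0.2  2.4] yaw err -0.0018 tilt [ 0. -0.] t 12.9
press mm 0.04 -2.96 z 77.16 F XYz [-0.7  0.5  2. ] yaw err -0.0018 tilt [-0. -0.] t 13.1
press mm 0.05 -2.97 z 75.20 F XYz [-0.6  0.1  2.6] yaw err -0.0018 tilt [ 0. -0.] t 13.3
press mm 0.07 -2.94 z 73.21 F XYz [-0.8 -0.7  2.3] yaw err -0.0018 tilt [ 0.0001 -0.    ] t 13.5
press mm 0.06 -2.93 z 71.20 F XYz [-0.2  0.3  2.2] yaw err -0.0018 tilt [ 0. -0.] t 13.7
```

```bash
for i in 1 2 3 4; do python3 -m pendant '[{"delta_rot":[0,0,0],"translation":[0,0,0.04],"grip":0}]'>/dev/null; python3 p.py; done
```

```text
press mm 0.04 -2.91 z 70.72 F XYz [-0.4  0.1  2.5] yaw err -0.0018 tilt [-0.  0.] t 13.8
press mm 0.06 -2.92 z 70.45 F XYz [-1.1 -1.4  2.4] yaw err -0.0018 tilt [0. 0.] t 13.9
press mm 0.04 -2.94 z 70.08 F XYz [-1.6 -0.6  2.7] yaw err -0.0018 tilt [ 0. -0.] t 14.0
press mm 0.09 -2.95 z 70.03 F XYz [-3.   0.6  5.5] yaw err -0.0018 tilt [ 0.0002 -0.0001] t 14.1
```

The ram has bottomed at z 70. Retreat and look.

```bash
python3 -m pendant '[{"delta_rot":[0,0,0],"translation":[0,0,-0.5],"grip":0},{"delta_rot":[0,0,0],"translation":[0,0,-3],"grip":0},{"delta_rot":[0,0,0],"translation":[0,0,-5],"grip":0},{"delta_rot":[0,0,0],"translation":[0,0,-5],"grip":0},{"delta_rot":[0,0,0],"translation":[0,4,0],"grip":0},{"delta_rot":[0,0,0],"translation":[0,4,0],"grip":0},{"delta_rot":[0,0,0],"translation":[0,0,0],"grip":0},{"delta_rot":[0,0,0],"translation":[0,0,0],"grip":0}]'
python3 - <<'E'
from h import *
from cell import optics
S=optics.capture("side");T=optics.capture("top")
a=cv2.resize(S["frame"][150:290,190:330],None,fx=2.8,fy=2.8,interpolation=2)
b=cv2.resize(T["frame"][140:280,200:340],None,fx=2.8,fy=2.8,interpolation=2)
cv2.imwrite("pics/c2.png",np.hstack([a,b]))
E
```

```text
t: 14.9
position: [0.5686, -0.088, 0.2043]
eef_rot: [-0.387, -3.117, 0.001]
ft_force: [1.1, -0.4, 0.6]
finger_gap: -0.0001
grasp_force: 0.0
```

View pics/c2.png

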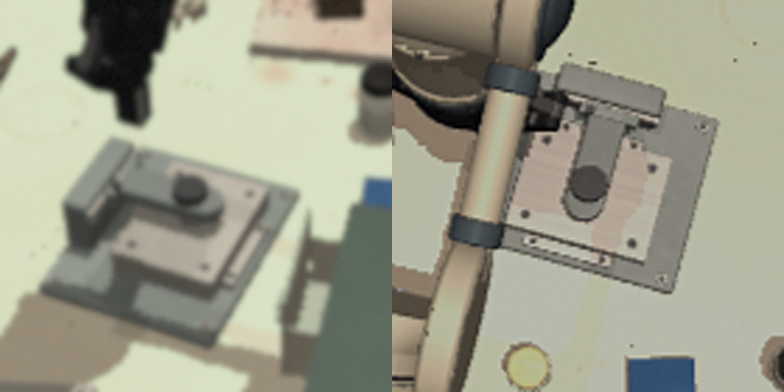

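The knob sits down on the head (side crop 190,190), the plate is centred under it, and the arm is clear. I'm handing the job in.

```bash
python3 -c "
from cell import manip;print(manip.close_job())"
```

```text
the job is handed in; nothing more can be done
None
```

The die plate is centred under the ram, the ram is pushed home through its hole, the jars and matchbox were left alone, and the job is handed in; no verdict was returned.

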